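# Swing the stand magnifier over the blue cassette and press its light button

### The arm

A 6-joint arm with a two-finger parallel gripper is mounted at the origin on a cart in front of the work surface, level with it; the furniture and walls round the work are solid. World frame = base frame: x ahead of the robot, y to its left, z up, the work surface at z = 0. Lengths are in m, angles in rad, forces in N, time in s.
With the tool pointing down it reaches from about 0.25 to 0.775 m from the base axis. Payload 4 kg.
Tool frame: the origin (TCP) lies at the very end of the fingers, on their centre line; the grasp point (between the pads) lies 19 mm behind it; z points along the fingers, y is the line along which they close (so a half turn about z gives the same grasp; the last joint's range is limited). The gripper opens to 85 mm and grips with 20 to 120 N. Pads are 22 mm wide; open, the fingers measure 114 mm over their backs; the gripper's body (76 mm by 85 mm) begins 54 mm behind the grasp point. The pads swing forward as they close: fully open they stand 13 mm farther back than shut.
Start: joints at [-1.343, 0.087, 1.371, -0, 1.684, -0.103], TCP at [0.179, -0.52, 0.231] pointing down, gripper open.
Joint ranges: [-3.1, 3.1], [-0.76, 2.03], [0.27, 2.55], [-1.08, 4.22], [0.17, 2.65], [-2.57, 2.57]. Speed limits (rad/s): [2.79, 2.79, 3.14, 3.14, 3.14, 3.14].

### API

Orientations are given as a 3x3 rotation matrix whose columns are the frame's x, y, z axes.
In Python, from station import r gives the robot as it stands. The module is installed in compiled form; this text tells all that it offers.
- The arm moves only by the tool step_arm, never from a script. Its argument "rows" is a list of rows, each an object of numbers: "tx", "ty", "tz": the shift along the tool's x, y, z scaled (see below); "twist": the turn about the tool's z scaled (see below). In form: [{"tx": .., "ty": .., "tz": .., "twist": ..}, ...]. A call has 1 to 8 rows; each row shifts and turns the commanded pose from where the row before left it, along the tool's axes as they then stand; what a row does not reach is not made up. The controller multiplies each number of a shift by 0.02 m and each number of a turn by 45 degrees. A row lasts 1/8 s, in which the tool goes at most 62.5 mm and 10.7 degrees, less where a joint would pass 70% of its speed; a pose out of reach is approached as far as the arm can. A call with a number of a shift or a turn outside -1 to 1 is refused whole. A call with a gripper value outside its range is refused whole. "claw" is the opening, from 0 (shut) to 1 (fully open), set as the call begins (left out, the last holds). The fingers move at their own pace and stop on an object; "squeeze" is the grip in N (left out, the last holds). Time passes only in rows, so rows that do not move let the fingers close. It gives the time, the measured TCP pose, the force, the opening and the grip force at its end, in the units of the state.
- r.state(): the state, without advancing time (a new reading comes with each control period).
- r.snapshot(name): name is "side" or "top" or "wrist"; returns the picture (420x560x3 uint8, red, green, blue); there is no depth.
- r.camera_model(name): a dict with "K" (3x3 intrinsics, pixels), "R" (3x3) and "t" (3): a world point X has camera coordinates R X + t. Camera axes: x right, y down, z forward; pixel columns grow to the right and rows downward; lengths in m; the calibration is good to about 2 mm. The wrist camera is an equidistant fisheye: a pixel r from the principal point sees the ray r / f radians off the axis. A picture is of the moment at which its call begins: read the wrist's pose just before it. camera_model takes no time and is no camera call; for the wrist camera it gives the pose at the moment of the call.
- r.close_job(): hands the job in; it is judged then, once.
The state is a dict: "time": time; "qpos": joint angles; "qd": joint speeds; "effort": joint torques, N m; "tcp_pos": TCP position; "tool_rot": TCP orientation; "force": force on the tool from outside, world axes, zero at the start; "torque": the same for the moment, N m; "opening": finger opening in m; "grasp_force": force on a finger pad.
Only numpy, scipy, OpenCV 4.12 (cv2) and the standard library are available. Lean on these libraries where they do the work, as an engineer would, in place of code of your own. Each camera call takes 0.05 s, during which the arm holds its last target. There are 200 camera calls.

### The job

Without gripping anything, gently push the magnifier's arm round with a fingertip on its orange tab until the lens is centred over the blue cassette, then press the green light button on top of the column right down and let it come up again. The lens must stay over the blue cassette; leave the three cassettes, the bottle and the tape roll where they are.

Things in the scene. Friction and masses are not known exactly. Their poses are not given: they have to be found in the camera images.
- stand: bench magnifier stand, fixed to the desk: a round white plate 220 mm across and 8 mm thick carrying an upright column. Origin: on the desk surface (z = 0) on the column's axis. The plate's centre is 70 mm from the column along the stand's -x. Three round printed places lie on the plate 120 mm from the column's axis, at arm angles -0.45, 0.05 and 0.55 rad, with one cassette on each, in any order. The arm's hub, 38 mm across, lies round the column from 74 to 96 mm up.
- microtome: big cream and black bench machine, fixed, to the right of the stand; takes up about x = 0.40 to 0.80 m, y = -0.17 to 0.13 m, up to about 0.3 m high. Do not hit it: come to the stand with the tool raised, round its front (x about 0.36 m). Origin at its foot, at desk level.
- magnifier (a joint): angle of the magnifier arm about the column (rad). At 0 the arm points along the stand's -x; at angle a it points along (-cos a, -sin a) in the stand's frame; the angle grows anticlockwise seen from above. Stops at -1.3 and 1.0; starts between -1.1 and -0.95, short of all three places. Moves freely with light friction (about 0.4 N at the tab) and stays where it is left.
- lens_center (a point): centre of the glass lens in its black ring (72 mm outside diameter, ring 10 mm thick), 120 mm from the column's axis, 85 mm above the desk. A flat aluminium bar 14 mm wide and 9 mm thick joins it to the hub at the same height.
- tab_center (a point): centre of the orange upright finger tab at the outer end of the arm, 167 mm from the column's axis. The tab is 22 mm long along the arm, 6 mm thick across it, 32 mm tall, from 73 to 105 mm above the desk; push its flat sides.
- light_button_top (a point): centre of the top of the green push button, 26 mm across, on top of the column on its axis, 122 mm above the desk, 9 mm above its black housing (42 mm across); springs back. Press straight down.
- light_button (a joint): travel of the light button, 0 up to 0.005 m fully down, where it needs about 4 N.
- blue_center (a point): centre of the blue cassette (28 x 40 x 6 mm, loose, lying flat on the plate): the one to look at. Its centre lies 11 mm above the desk.
- pink_center (a point): centre of the pink cassette, same size, loose on the plate; leave alone.
- white_center (a point): centre of the white cassette, same size, loose on the plate; leave alone.
- bottle_center (a point): centre of a small brown bottle with white cap, 27 mm across, 61 mm tall, standing loose on the desk (this point 30 mm up); leave alone.
- tape_center (a point): centre of a roll of beige tape, 53 mm across, 18 mm high, lying loose on the desk; leave alone.
Mind the look-alikes: they are no part of the job. Of the things like the stand, leave any that is purple; of the rest the larger one is meant.

How it is judged:
On the way, in this order (a step that is already met when the one before it is completed fails the run):
1. the lens rests over the blue cassette (horizontal distance between lens_center and blue_center below 0.01 m and velocity of joint magnifier between -0.05 and 0.05 rad/s), for 0.3 s.
2. the light button is pressed down while the lens is over the blue cassette (horizontal distance between lens_center and blue_center below 0.01 m and value of joint light_button above 0.0035 m), for 0.05 s.
At the end, for the whole second after the job is handed in: The lens centre is at rest within 10 mm (horizontally) of the blue cassette's centre, the light button is up again after being pressed at least 3.5 mm, every cassette is within 8 mm of its starting point and the bottle and tape roll within 15 mm of theirs (all of step 1 and value of joint light_button below 0.0015 m and distance of each of white_center, pink_center, blue_center from where it was at the start of the episode below 0.008 m and distance of each of bottle_center, tape_center from where it was at the start of the episode below 0.015 m); the robot touches nothing.
It fails at once if a cassette is pushed or lifted (more than 8 mm) (distance of any of white_center, pink_center, blue_center from where it was at the start of the episode above 0.008 m).
It fails at once if the bottle or the tape roll is moved or lifted (more than 15 mm) (distance of any of bottle_center, tape_center from where it was at the start of the episode above 0.015 m).
It fails at once if the magnifier's arm is gripped or shoved hard (more than 18 N on it) (contact force between the fingers and magnifier above 18 N).
It also fails if it takes over 64 s, if anything falls off the work surface, if the arm or the gripper's body presses on something with over 40 N, if the wrist force passes 120 N, or if a joint passes its speed limit or range.

## Working session

There is one attempt and no reset: what is moved stays moved. The work goes in short steps, Python scripts to look and compute and a tool call to move; the robot and the scene stay as the last step left them, time stands still between calls to the robot, and variables do not carry over. Pictures are saved under pics/ and viewed, at most 10 in all, crops included, and the job is handed in when it is done.

Besides the shell and the picture viewer there is one more tool, called as name(argument=value, ...), one argument or row to a line, values as JSON. step_arm: Moves the arm, as the interface text tells. Its arguments: {"type":"object","properties":{"rows":{"type":"array","items":{"type":"object","properties":{"tx":{"type":"number"},"ty":{"type":"number"},"tz":{"type":"number"},"twist":{"type":"number"}}}},"claw":{"type":"number"},"squeeze":{"type":"number"}},"required":["rows"]}

```bash
mkdir -p pics; python3 - <<'E'
from station import r
import cv2
s=r.state();print(s['time'],s['tcp_pos'],s['tool_rot'],s['opening'])
for n in ('top','side'):
    cv2.imwrite(f'pics/{n}0.png',cv2.resize(r.snapshot(n)[:,:,::-1],(800,600),interpolation=cv2.INTER_CUBIC))
    c=r.camera_model(n);print(n,c)
E
```

```text
0.0 [ 0.17852665 -0.5196822   0.23008954] [[ 9.45783220e-01  3.24798139e-01 -5.18356305e-04]
 [ 3.24798469e-01 -9.45780626e-01  2.22763775e-03]
 [ 2.33281246e-04 -2.27522374e-03 -9.99997384e-01]] 0.0857491381069716
top {'K': array([[439.3206118 ,   0.        , 276.43257039],
       [  0.        , 439.3206118 , 209.46998003],
       [  0.        ,   0.        ,   1.        ]]), 'R': array([[-0.03738943, -0.9992951 ,  0.00336774],
       [-0.97668105,  0.03582991, -0.21168455],
       [ 0.21141466, -0.01120397, -0.97733224]]), 't': array([0.37425801, 0.47640167, 1.11437616])}
side {'K': array([[424.74212456,   0.        , 281.73516522],
       [  0.        , 424.74212456, 214.98972103],
       [  0.        ,   0.        ,   1.        ]]), 'R': array([[-0.93375545, -0.35728486, -0.02117265],
       [-0.19711132,  0.56271976, -0.80280359],
       [ 0.29874384, -0.74544886, -0.59586754]]), 't': array([ 0.56633956, -0.01493671,  1.5104322 ])}
```

View pics/top0.png

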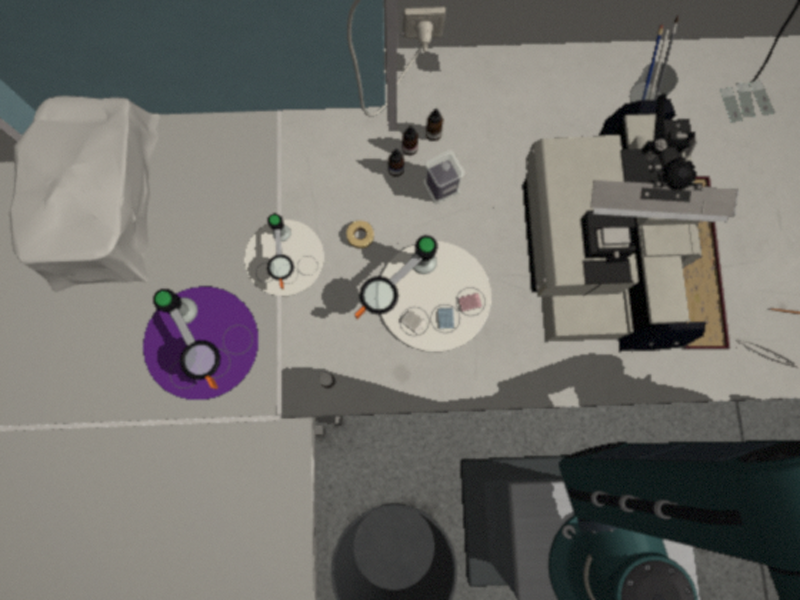

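View pics/side0.png

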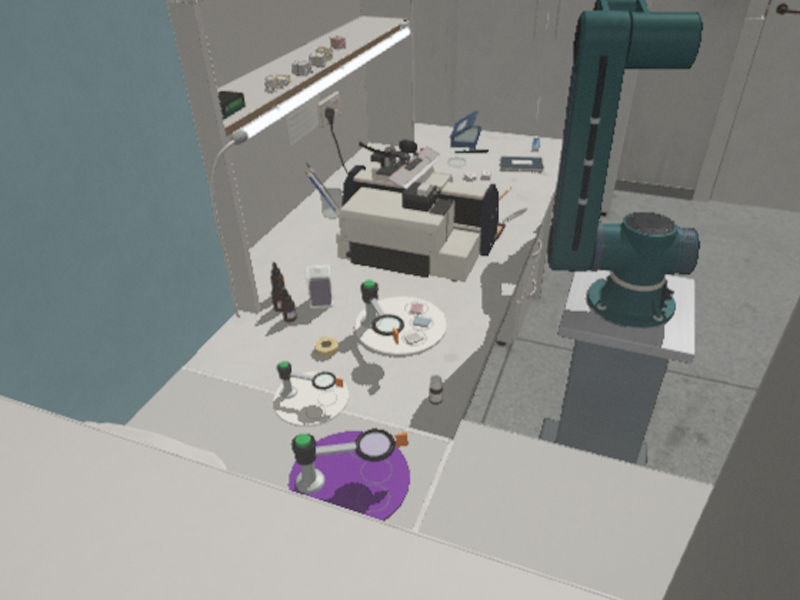

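Candidates for the stand in the top view are the purple one (190,340), the small white one (285,255) and the larger white one (435,295). I take the larger white one, because purple is excluded and it is the bigger of the other two. I'll confirm it in an enlarged crop.

```bash
cat > h.py <<'E'
import numpy as np,cv2
from station import r
def P(n,X):
    c=r.camera_model(n);p=c['K']@(c['R']@np.asarray(X,float)+c['t']);return p[:2]/p[2]
def atz(n,uv,z):
    c=r.camera_model(n);d=c['R'].T@np.linalg.inv(c['K'])@[*uv,1];o=-c['R'].T@c['t'];return o+d*(z-o[2])/d[2]
def tri(a,b):
    A=[];B=[]
    for n,uv in (('top',a),('side',b)):
        c=r.camera_model(n);d=c['R'].T@np.linalg.inv(c['K'])@[*uv,1];d/=np.linalg.norm(d);M=np.eye(3)-np.outer(d,d);A.append(M);B.append(M@(-c['R'].T@c['t']))
    return np.linalg.lstsq(np.vstack(A),np.hstack(B),rcond=None)[0]
E
python3 - <<'E'
from h import *
a=r.snapshot('top')[:,:,::-1];b=r.snapshot('side')[:,:,::-1]
A=cv2.resize(a[150:270,220:360],None,fx=5,fy=5,interpolation=cv2.INTER_CUBIC)
B=cv2.resize(b[180:300,215:325],None,fx=5,fy=5,interpolation=cv2.INTER_CUBIC)
cv2.imwrite('pics/topc.png',A);cv2.imwrite('pics/sidec.png',B)
E
```

```text
(no output)
```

View pics/topc.png

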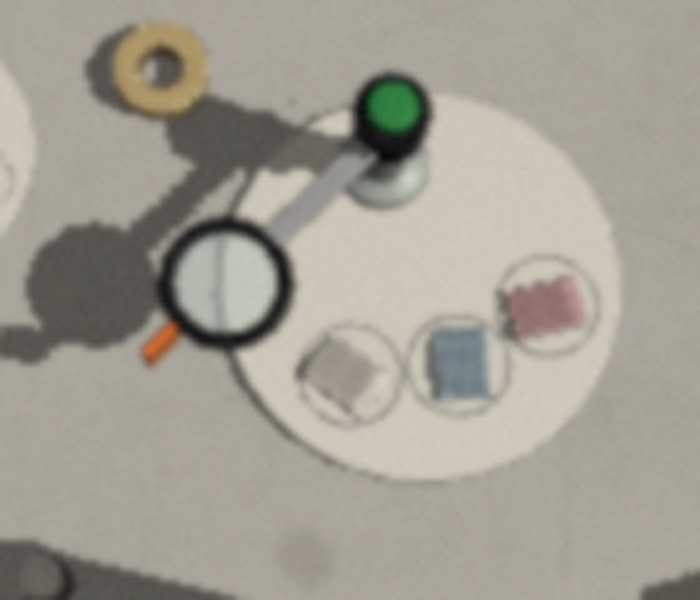

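View pics/sidec.png

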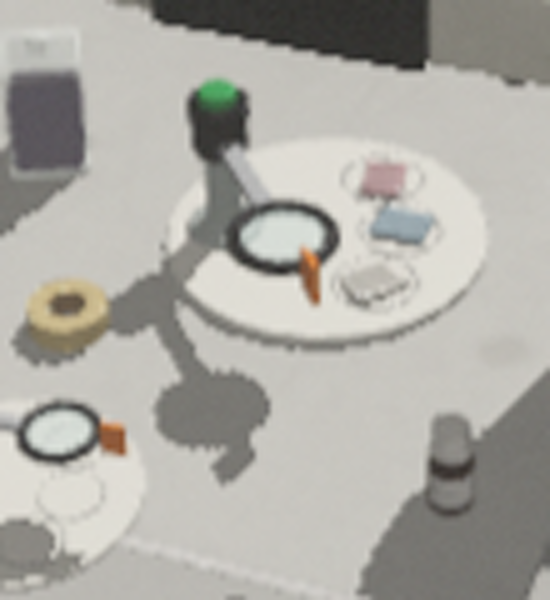

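The crops confirm the larger white stand with three cassettes. Top crop: button (394,106), lens (226,283), tab (160,342), white (342,372), blue (461,363), pink (543,306), bottle (40,577). Side crop: button (218,90), lens (284,236), tab (310,275), blue (402,225), bottle (450,465).

```bash
python3 - <<'E'
from h import *
np.set_printoptions(precision=4,suppress=True)
T=lambda u,v:(220+(u+.5)/5-.5,150+(v+.5)/5-.5); S=lambda u,v:(215+(u+.5)/5-.5,180+(v+.5)/5-.5)
for n,t,s,z in [('button',(394,106),(218,90),.122),('lens',(226,283),(284,236),.088),('tab',(160,342),(310,275),.09),('blue',(461,363),(402,225),.013),('white',(342,372),(375,282),.013),('pink',(543,306),(384,180),.013),('bottle',(40,577),(450,465),.03),('tape',(160,68),(68,308),.014),('plate',(425,288),(332,240),.008)]:
    print(n,tri(T(*t),S(*s)),'top@z',atz('top',T(*t),z),'side@z',atz('side',S(*s),z))
E
```

```text
button [0.5727 0.2976 0.1203] top@z [0.5726 0.2978 0.122 ] side@z [0.5712 0.2999 0.122 ]
lens [0.4915 0.3863 0.0859] top@z [0.4915 0.3863 0.088 ] side@z [0.49   0.3887 0.088 ]
tab [0.4608 0.4207 0.0897] top@z [0.4615 0.4209 0.09  ] side@z [0.4599 0.4211 0.09  ]
blue [0.4588 0.2607 0.0109] top@z [0.4591 0.2611 0.013 ] side@z [0.4572 0.2633 0.013 ]
white [0.4553 0.3257 0.0122] top@z [0.4565 0.326  0.013 ] side@z [0.4536 0.3266 0.013 ]
pink [0.4891 0.2137 0.0087] top@z [0.4891 0.2144 0.013 ] side@z [0.4862 0.2192 0.013 ]
bottle [0.3487 0.4895 0.0311] top@z [0.35   0.4898 0.03  ] side@z [0.3479 0.4883 0.03  ]
tape [0.6318 0.4203 0.0152] top@z [0.6328 0.4205 0.014 ] side@z [0.6319 0.419  0.014 ]
plate [ 0.504   0.2772 -0.0016] top@z [0.5026 0.2781 0.008 ] side@z [0.4986 0.2886 0.008 ]
```

step_arm(
  rows=[
    {"tx": 1, "ty": -0.6, "twist": -0.13},
    {"tx": 1, "ty": -0.6, "twist": -0.13},
    {"tx": 1, "ty": -0.6, "twist": -0.13},
    {"tx": 1, "ty": -0.6, "twist": -0.13},
    {"tx": 1, "ty": -0.5},
    {"tx": 1, "ty": -0.5},
    {"tx": 1, "ty": -0.5},
    {"tx": 1, "ty": -0.5},
  ],
  claw=0,
  squeeze=20,
)

```text
invalid input at $.rows[0]: expected keys tx, ty, tz, twist
```

step_arm(
  rows=[
    {"tx": 1, "ty": -0.6, "tz": 0, "twist": -0.13},
    {"tx": 1, "ty": -0.6, "tz": 0, "twist": -0.13},
    {"tx": 1, "ty": -0.6, "tz": 0, "twist": -0.13},
    {"tx": 1, "ty": -0.6, "tz": 0, "twist": -0.13},
    {"tx": 1, "ty": -0.5, "tz": 0, "twist": 0},
    {"tx": 1, "ty": -0.5, "tz": 0, "twist": 0},
    {"tx": 1, "ty": -0.5, "tz": 0, "twist": 0},
    {"tx": 1, "ty": -0.5, "tz": 0, "twist": 0},
  ],
  claw=0,
  squeeze=20,
)

```text
time: 1.2
tcp_pos: [0.2594, -0.3562, 0.2314]
tool_rot: [[0.739, 0.673, 0.0], [0.673, -0.739, -0.0], [-0.0, 0.0, -1.0]]
force: [0.0, 0.5, 0.3]
opening: 0.0001
grasp_force: 0.0
```

step_arm(
  rows=[
    {"tx": 1, "ty": -0.6, "tz": 0, "twist": 0},
    {"tx": 1, "ty": -0.6, "tz": 0, "twist": 0},
    {"tx": 1, "ty": -0.6, "tz": 0, "twist": 0},
    {"tx": 1, "ty": -0.6, "tz": 0, "twist": 0},
    {"tx": 1, "ty": -0.6, "tz": 0, "twist": 0},
    {"tx": 1, "ty": -0.6, "tz": 0, "twist": 0},
    {"tx": 1, "ty": -0.6, "tz": 0, "twist": 0},
    {"tx": 1, "ty": -0.6, "tz": 0, "twist": 0},
  ],
)

```text
time: 2.2
tcp_pos: [0.3126, -0.1775, 0.2314]
tool_rot: [[0.739, 0.673, 0.0], [0.673, -0.739, -0.0], [0.0, 0.001, -1.0]]
force: [0.2, 0.3, 0.2]
opening: 0.0001
grasp_force: 0.0
```

step_arm(
  rows=[
    {"tx": 1, "ty": -1, "tz": 0, "twist": 0},
    {"tx": 1, "ty": -1, "tz": 0, "twist": 0},
    {"tx": 1, "ty": -1, "tz": 0, "twist": 0},
    {"tx": 1, "ty": -1, "tz": 0, "twist": 0},
    {"tx": 1, "ty": -1, "tz": 0, "twist": 0},
    {"tx": 1, "ty": -1, "tz": 0, "twist": 0},
    {"tx": 1, "ty": -1, "tz": 0, "twist": 0},
    {"tx": 1, "ty": -1, "tz": 0, "twist": 0},
  ],
)

```text
time: 3.2
tcp_pos: [0.3225, 0.0485, 0.2314]
tool_rot: [[0.739, 0.673, 0.001], [0.673, -0.739, -0.0], [0.001, 0.001, -1.0]]
force: [0.3, 0.6, -0.3]
opening: 0.0003
grasp_force: 0.0
```

step_arm(
  rows=[
    {"tx": 1, "ty": -1, "tz": 0, "twist": 0},
    {"tx": 1, "ty": -1, "tz": 0, "twist": 0},
    {"tx": 1, "ty": -1, "tz": 0, "twist": 0},
    {"tx": 1, "ty": -1, "tz": 0, "twist": 0},
    {"tx": 1, "ty": -1, "tz": 0, "twist": 0},
    {"tx": 1, "ty": -1, "tz": 0, "twist": 0},
    {"tx": 1, "ty": -1, "tz": 0, "twist": 0},
    {"tx": 1, "ty": -1, "tz": 0, "twist": 0},
  ],
)

```text
time: 4.2
tcp_pos: [0.3327, 0.2744, 0.2314]
tool_rot: [[0.739, 0.674, 0.0], [0.674, -0.739, 0.0], [0.0, 0.0, -1.0]]
force: [0.3, 0.1, -0.1]
opening: 0.0001
grasp_force: 0.0
```

step_arm(
  rows=[
    {"tx": 1, "ty": -0.2, "tz": 0, "twist": 0},
    {"tx": 1, "ty": -0.2, "tz": 0, "twist": 0},
    {"tx": 1, "ty": -0.2, "tz": 0, "twist": 0},
    {"tx": 1, "ty": -0.2, "tz": 0, "twist": 0},
    {"tx": 1, "ty": -0.2, "tz": 0, "twist": 0},
    {"tx": 1, "ty": -0.2, "tz": 0, "twist": 0},
    {"tx": 1, "ty": -0.2, "tz": 0, "twist": 0},
    {"tx": 1, "ty": 0, "tz": 0, "twist": 0},
  ],
)

```text
time: 5.2
tcp_pos: [0.4323, 0.4027, 0.2313]
tool_rot: [[0.739, 0.674, -0.0], [0.674, -0.739, -0.0], [-0.0, 0.0, -1.0]]
force: [0.7, 0.1, -0.1]
opening: 0.0003
grasp_force: 0.0
```

step_arm(
  rows=[
    {"tx": 1, "ty": 0, "tz": 0, "twist": 0},
    {"tx": 1, "ty": 0, "tz": 0, "twist": 0},
    {"tx": 1, "ty": -0.1, "tz": 0, "twist": 0},
    {"tx": 0, "ty": 0, "tz": 1, "twist": 0},
    {"tx": 0, "ty": 0, "tz": 1, "twist": 0},
    {"tx": 0, "ty": 0, "tz": 1, "twist": 0},
    {"tx": 0, "ty": 0, "tz": 1, "twist": 0},
    {"tx": 0, "ty": 0, "tz": 1, "twist": 0},
  ],
)

```text
time: 6.2
tcp_pos: [0.4752, 0.444, 0.1305]
tool_rot: [[0.739, 0.674, 0.0], [0.674, -0.739, -0.0], [-0.0, 0.0, -1.0]]
force: [0.4, 0.3, 0.8]
opening: 0.0001
grasp_force: 0.0
```

```bash
python3 - <<'E'
from h import *
a=r.snapshot('top')[:,:,::-1];b=r.snapshot('side')[:,:,::-1]
A=cv2.resize(a[150:270,210:300],None,fx=4.4,fy=4.4,interpolation=cv2.INTER_CUBIC)
B=cv2.resize(b[180:300,225:315],None,fx=4.4,fy=4.4,interpolation=cv2.INTER_CUBIC)
cv2.imwrite('pics/c2.png',np.hstack([A,B]))
s=r.state();print(s['tcp_pos'],s['qpos'])
E
```

```text
[0.47395895 0.44273585 0.1277114 ] [ 6.64032906e-01  3.48093959e-01  1.26585260e+00 -1.21879826e-04
  1.53393230e+00  1.49559616e+00]
```

View pics/c2.png

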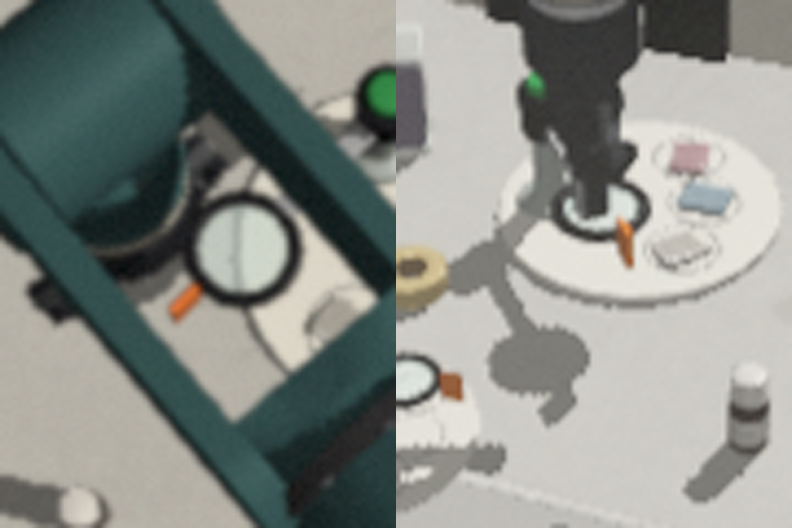

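step_arm(
  rows=[
    {"tx": 0, "ty": 0, "tz": 0.8, "twist": 0},
    {"tx": 0, "ty": 0, "tz": 0.8, "twist": 0},
    {"tx": 0, "ty": 0, "tz": 0.65, "twist": 0},
    {"tx": -0.25, "ty": 0, "tz": 0, "twist": 0},
    {"tx": -0.25, "ty": 0, "tz": 0, "twist": 0},
    {"tx": -0.1, "ty": 0, "tz": 0, "twist": 0},
    {"tx": 0, "ty": 0, "tz": 0, "twist": 0},
  ],
)

```text
time: 7.18
tcp_pos: [0.4671, 0.4357, 0.0871]
tool_rot: [[0.739, 0.674, 0.001], [0.674, -0.739, 0.001], [0.001, 0.0, -1.0]]
force: [-0.8, 0.5, 0.4]
opening: 0.0004
grasp_force: 0.0
```

step_arm(
  rows=[
    {"tx": -0.15, "ty": 0, "tz": 0.2, "twist": 0},
    {"tx": -0.2, "ty": 0, "tz": 0, "twist": -0.03},
    {"tx": -0.3, "ty": -0.02, "tz": 0, "twist": -0.044},
    {"tx": -0.44, "ty": -0.03, "tz": 0, "twist": -0.064},
    {"tx": -0.44, "ty": -0.03, "tz": 0, "twist": -0.064},
    {"tx": -0.44, "ty": -0.03, "tz": 0, "twist": -0.064},
    {"tx": -0.44, "ty": -0.03, "tz": 0, "twist": -0.064},
    {"tx": -0.44, "ty": -0.03, "tz": 0, "twist": -0.064},
  ],
)

```text
time: 8.18
tcp_pos: [0.4271, 0.3941, 0.0824]
tool_rot: [[0.496, 0.868, 0.0], [0.868, -0.496, -0.0], [0.0, 0.0, -1.0]]
force: [0.8, -0.4, 0.6]
opening: 0.0001
grasp_force: 0.2
```

```bash
cat >> h.py <<'E'
C=np.array([.5725,.298])
def rep():
    s=r.state();p=s['tcp_pos'];R=s['tool_rot'];d=p[:2]-C
    t=-R[:2,0]; h=np.arctan2(t[1],t[0]); a=h+np.pi/2  # arm angle if face flush: t=(sin a,-cos a)
    u=np.array([-np.cos(a),-np.sin(a)])
    a2=np.arctan2(-d[1],-d[0])+np.arcsin(.014/np.hypot(*d))
    print(round(s['time'],2),'tcp',p.round(4),'toolang',a.round(3),'arm est',a2.round(3),'radius',np.hypot(*d).round(4),'F',np.round(s['force'],1))
E
python3 -c "
from h import *
rep()"
```

```text
8.18 tcp [0.4271 0.3941 0.0824] toolang -0.519 arm est -0.504 radius 0.1743 F [ 0.8 -0.4  0.6]
```

step_arm(
  rows=[
    {"tx": -0.44, "ty": -0.03, "tz": 0, "twist": -0.064},
    {"tx": -0.44, "ty": -0.03, "tz": 0, "twist": -0.064},
    {"tx": -0.44, "ty": -0.03, "tz": 0, "twist": -0.064},
    {"tx": -0.44, "ty": -0.03, "tz": 0, "twist": -0.064},
    {"tx": -0.44, "ty": -0.03, "tz": 0, "twist": -0.064},
    {"tx": -0.44, "ty": -0.03, "tz": 0, "twist": -0.064},
    {"tx": -0.44, "ty": -0.03, "tz": 0, "twist": -0.064},
    {"tx": -0.44, "ty": -0.03, "tz": 0, "twist": -0.064},
  ],
)

```text
time: 9.18
tcp_pos: [0.3989, 0.33, 0.0824]
tool_rot: [[0.117, 0.993, 0.0], [0.993, -0.117, 0.0], [0.0, 0.0, -1.0]]
force: [0.4, -0.4, -0.3]
opening: -0.0002
grasp_force: 0.2
```

```bash
python3 -c "
from h import *
rep()"
```

```text
9.18 tcp [0.3989 0.33   0.0824] toolang -0.117 arm est -0.103 radius 0.1765 F [ 0.4 -0.4 -0.3]
```

step_arm(
  rows=[
    {"tx": -0.44, "ty": 0, "tz": 0, "twist": -0.064},
    {"tx": -0.44, "ty": 0, "tz": 0, "twist": -0.064},
    {"tx": -0.44, "ty": 0, "tz": 0, "twist": -0.064},
    {"tx": -0.44, "ty": 0, "tz": 0, "twist": -0.064},
    {"tx": -0.44, "ty": 0, "tz": 0, "twist": -0.064},
    {"tx": -0.35, "ty": 0, "tz": 0, "twist": -0.05},
    {"tx": -0.2, "ty": 0, "tz": 0, "twist": -0.03},
    {"tx": 0, "ty": 0, "tz": 0, "twist": 0},
  ],
)

```text
time: 10.18
tcp_pos: [0.3999, 0.2753, 0.0823]
tool_rot: [[-0.193, 0.981, 0.0], [0.981, 0.193, -0.0], [-0.0, 0.0, -1.0]]
force: [0.1, -0.2, -0.4]
opening: 0.0002
grasp_force: 0.0
```

```bash
python3 - <<'E'
from h import *
rep()
a=r.snapshot('top')[:,:,::-1];b=r.snapshot('side')[:,:,::-1]
A=cv2.resize(a[160:260,250:350],None,fx=4,fy=4,interpolation=cv2.INTER_CUBIC)
B=cv2.resize(b[180:280,230:330],None,fx=4,fy=4,interpolation=cv2.INTER_CUBIC)
cv2.imwrite('pics/c3.png',np.hstack([A,B]))
E
```

```text
10.18 tcp [0.3999 0.2753 0.0823] toolang 0.194 arm est 0.211 radius 0.1741 F [ 0.1 -0.2 -0.4]
```

View pics/c3.png

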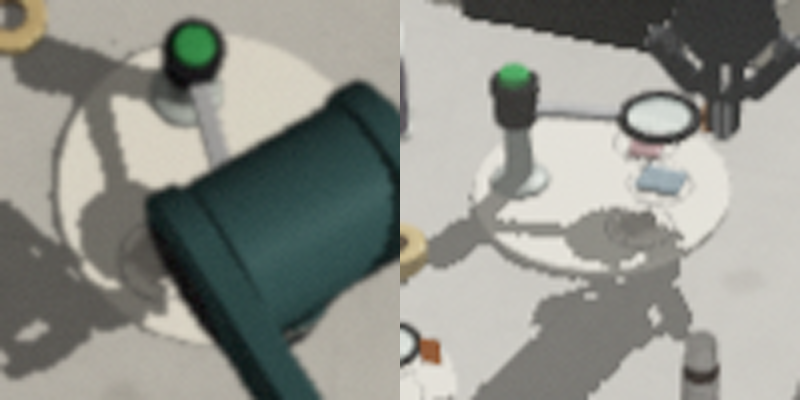

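The lens ring is at side crop (660,117) with the tab against the fingers. It is still short of blue, so I'll compute the arm angle from this view.

```bash
python3 - <<'E'
from h import *
uv=(230+(260.5)/4-.5,180+117.5/4-.5)
L=atz('side',uv,.086);b=atz('side',(215+402.5/5-.5,180+225.5/5-.5),.013);k=atz('side',(215+218.5/5-.5,180+90.5/5-.5),.122)
f=lambda p:np.arctan2(k[1]-p[1],k[0]-p[0])
print(L,b,k,f(L),f(b),np.hypot(*(L-k)[:2]),np.hypot(*(b-k)[:2]))
E
```

```text
[0.45489172 0.27297475 0.086     ] [0.45722436 0.26327019 0.013     ] [0.57117167 0.29991281 0.122     ] 0.22764974894789036 0.31113114477987364 0.11935948050776513 0.11969407326697731
```

step_arm(
  rows=[
    {"tx": -0.15, "ty": 0, "tz": 0, "twist": -0.022},
    {"tx": -0.15, "ty": 0, "tz": 0, "twist": -0.022},
    {"tx": -0.15, "ty": 0, "tz": 0, "twist": -0.022},
    {"tx": -0.15, "ty": 0, "tz": 0, "twist": -0.022},
    {"tx": -0.1, "ty": 0, "tz": 0, "twist": -0.015},
    {"tx": -0.06, "ty": 0, "tz": 0, "twist": 0},
    {"tx": 0, "ty": 0, "tz": 0, "twist": 0},
    {"tx": 0, "ty": 0, "tz": 0, "twist": 0},
  ],
)

```text
time: 11.28
tcp_pos: [0.4036, 0.2608, 0.0823]
tool_rot: [[-0.272, 0.962, 0.0], [0.962, 0.272, -0.0], [-0.0, 0.0, -1.0]]
force: [1.1, -0.1, 0.7]
opening: -0.0001
grasp_force: 0.0
```

step_arm(
  rows=[
    {"tx": 0.3, "ty": 0, "tz": 0, "twist": 0},
    {"tx": 0.7, "ty": 0, "tz": 0, "twist": 0},
    {"tx": 0.5, "ty": 0, "tz": -1, "twist": 0},
    {"tx": 0, "ty": 0, "tz": -1, "twist": 0},
    {"tx": 0, "ty": 0, "tz": -1, "twist": 0},
    {"tx": 0, "ty": 0, "tz": -1, "twist": 0},
    {"tx": 0, "ty": 0, "tz": -1, "twist": 0},
    {"tx": 0, "ty": 0, "tz": 0, "twist": 0},
  ],
)

```text
time: 12.28
tcp_pos: [0.396, 0.2911, 0.1842]
tool_rot: [[-0.272, 0.962, 0.004], [0.962, 0.272, 0.002], [0.001, 0.004, -1.0]]
force: [-0.3, 0.3, -0.1]
opening: 0.0001
grasp_force: 0.0
```

```bash
python3 - <<'E'
from h import *
rep()
a=r.snapshot('top')[:,:,::-1];b=r.snapshot('side')[:,:,::-1]
A=cv2.resize(a[160:260,250:350],None,fx=4,fy=4,interpolation=cv2.INTER_CUBIC)
B=cv2.resize(b[180:280,230:330],None,fx=4,fy=4,interpolation=cv2.INTER_CUBIC)
cv2.imwrite('pics/c4.png',np.hstack([A,B]))
E
```

```text
12.28 tcp [0.396  0.2911 0.1842] toolang 0.276 arm est 0.119 radius 0.1766 F [-0.3  0.3 -0.1]
```

View pics/c4.png

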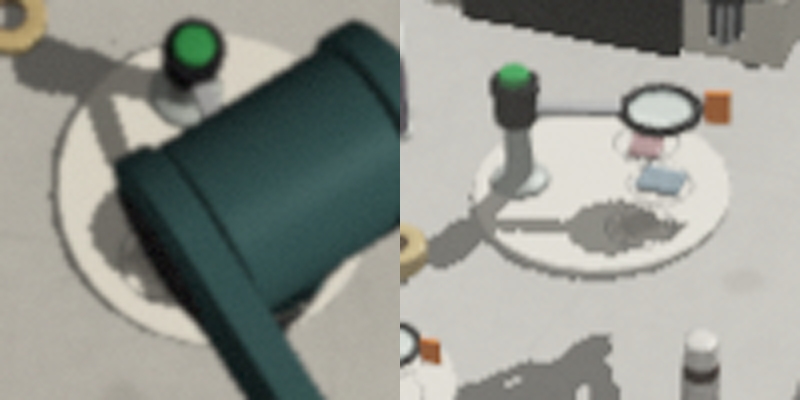

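The lens ring is now at side crop (661,109) and the tab is free. I'll check the angle again.

```bash
python3 - <<'E'
from h import *
k=atz('side',(215+218.5/5-.5,180+90.5/5-.5),.122);b=atz('side',(215+402.5/5-.5,180+225.5/5-.5),.013)
for px in ((661,109),(661,108)):
  L=atz('side',(230+(px[0]-400+.5)/4-.5,180+(px[1]+.5)/4-.5),.086)
  print(L,b,L-b,np.arctan2(k[1]-L[1],k[0]-L[0]))
# ellipse fit on dark ring
im=r.snapshot('side');g=cv2.cvtColor(im,cv2.COLOR_RGB2GRAY)
m=((g<70)*255).astype('uint8');m[:, :284]=0;m[:,306:]=0;m[:199]=0;m[215:]=0
ys,xs=np.nonzero(m);e=cv2.fitEllipse(cv2.convexHull(np.c_[xs,ys].astype('float32')));print(e)
L=atz('side',e[0],.087);print(L-b,np.arctan2(k[1]-L[1],k[0]-L[0]))
E
```

```text
[0.45788699 0.26207303 0.086     ] [0.45722436 0.26327019 0.013     ] [ 0.00066263 -0.00119716  0.073     ] 0.32237189996951887
[0.45836146 0.26073433 0.086     ] [0.45722436 0.26327019 0.013     ] [ 0.0011371  -0.00253586  0.073     ] 0.3342635030461827
((295.2195739746094, 207.4977569580078), (11.292928695678711, 18.63364028930664), 85.1820068359375)
[-0.00205406  0.00307112  0.074     ] 0.28170951202499794
```

step_arm(
  rows=[
    {"tx": -0.23, "ty": 0.95, "tz": 0, "twist": 0},
    {"tx": -0.23, "ty": 0.95, "tz": 0, "twist": 0},
    {"tx": -0.23, "ty": 0.95, "tz": 0, "twist": 0},
    {"tx": -0.23, "ty": 0.95, "tz": 0, "twist": 0},
    {"tx": -0.23, "ty": 0.95, "tz": 0, "twist": 0},
    {"tx": -0.23, "ty": 0.95, "tz": 0, "twist": 0},
    {"tx": -0.23, "ty": 0.95, "tz": 0, "twist": 0},
    {"tx": -0.23, "ty": 0.95, "tz": 0, "twist": 0},
  ],
)

```text
time: 13.42
tcp_pos: [0.5531, 0.2951, 0.1807]
tool_rot: [[-0.271, 0.963, -0.001], [0.963, 0.271, -0.001], [-0.0, -0.001, -1.0]]
force: [0.4, -0.6, 0.4]
opening: -0.0002
grasp_force: 0.0
```

step_arm(
  rows=[
    {"tx": -0.23, "ty": 0.95, "tz": 0, "twist": 0},
    {"tx": 0, "ty": 0, "tz": 0, "twist": 0},
    {"tx": 0, "ty": 0, "tz": 0.7, "twist": 0},
    {"tx": 0, "ty": 0, "tz": 0.7, "twist": 0},
    {"tx": 0, "ty": 0, "tz": 0.7, "twist": 0},
    {"tx": 0, "ty": 0, "tz": 0.4, "twist": 0},
    {"tx": 0, "ty": 0, "tz": 0, "twist": 0},
  ],
)

```text
time: 14.3
tcp_pos: [0.5704, 0.2961, 0.1311]
tool_rot: [[-0.272, 0.962, -0.002], [0.962, 0.272, -0.001], [-0.0, -0.002, -1.0]]
force: [0.2, 0.9, -0.2]
opening: 0.0
grasp_force: 0.0
```

```bash
python3 - <<'E'
from h import *
rep()
a=r.snapshot('top')[:,:,::-1];b=r.snapshot('side')[:,:,::-1]
B=cv2.resize(b[160:280,230:330],None,fx=5,fy=5,interpolation=cv2.INTER_CUBIC)
cv2.imwrite('pics/c5.png',B)
print((P('side',[.5725,.298,.122])-[230,160])*5)
E
```

```text
14.3 tcp [0.5704 0.2961 0.1311] toolang 0.275 arm est nan radius 0.0028 F [ 0.2  0.9 -0.2]
[140.30172522 186.06473651]h.py:17: RuntimeWarning: invalid value encountered in arcsin
  a2=np.arctan2(-d[1],-d[0])+np.arcsin(.014/np.hypot(*d))
```

View pics/c5.png

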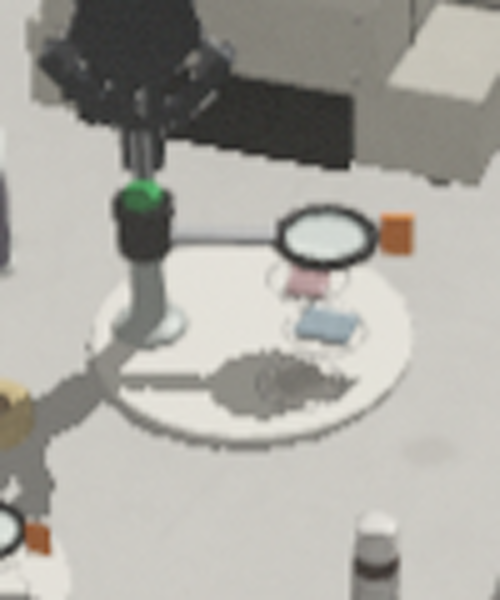

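The shut fingers hang just above the green button (143,190) and the lens has not moved. Pressing.

step_arm(
  rows=[
    {"tx": 0, "ty": 0, "tz": 0.35, "twist": 0},
    {"tx": 0, "ty": 0, "tz": 0.15, "twist": 0},
    {"tx": 0, "ty": 0, "tz": 0.1, "twist": 0},
    {"tx": 0, "ty": 0, "tz": 0.1, "twist": 0},
    {"tx": 0, "ty": 0, "tz": 0, "twist": 0},
  ],
)

```text
time: 15.02
tcp_pos: [0.5711, 0.2962, 0.1186]
tool_rot: [[-0.272, 0.962, 0.0], [0.962, 0.272, -0.0], [-0.0, 0.0, -1.0]]
force: [-1.0, -0.6, 3.2]
opening: 0.0001
grasp_force: 1.5
```

step_arm(
  rows=[
    {"tx": 0, "ty": 0, "tz": 0.05, "twist": 0},
    {"tx": 0, "ty": 0, "tz": 0.05, "twist": 0},
    {"tx": 0, "ty": 0, "tz": 0.05, "twist": 0},
    {"tx": 0, "ty": 0, "tz": 0, "twist": 0},
    {"tx": 0, "ty": 0, "tz": 0, "twist": 0},
  ],
)

```text
time: 15.65
tcp_pos: [0.5711, 0.2963, 0.117]
tool_rot: [[-0.272, 0.962, 0.001], [0.962, 0.272, 0.0], [-0.0, 0.001, -1.0]]
force: [-3.5, -1.2, 9.0]
opening: 0.0002
grasp_force: 4.0
```

9 N at z = 0.117, so the button is fully down. Releasing.

step_arm(
  rows=[
    {"tx": 0, "ty": 0, "tz": -0.3, "twist": 0},
    {"tx": 0, "ty": 0, "tz": -0.8, "twist": 0},
    {"tx": 0, "ty": 0, "tz": -1, "twist": 0},
    {"tx": 0, "ty": 0, "tz": -1, "twist": 0},
    {"tx": 0, "ty": 0, "tz": -1, "twist": 0},
    {"tx": 0, "ty": 0, "tz": -1, "twist": 0},
    {"tx": 0, "ty": 0, "tz": 0, "twist": 0},
    {"tx": 0, "ty": 0, "tz": 0, "twist": 0},
  ],
)

```text
time: 16.65
tcp_pos: [0.571, 0.2962, 0.217]
tool_rot: [[-0.272, 0.962, -0.0], [0.962, 0.272, -0.0], [-0.0, -0.0, -1.0]]
force: [-0.8, -0.2, -0.1]
opening: -0.0001
grasp_force: 0.0
```

```bash
python3 - <<'E'
from h import *
s=r.state();print(s['time'],s['tcp_pos'],s['force'])
b=r.snapshot('side')[:,:,::-1]
cv2.imwrite('pics/c6.png',cv2.resize(b[160:280,230:330],None,fx=5,fy=5,interpolation=cv2.INTER_CUBIC))
E
```

```text
16.65 [0.57103085 0.29624532 0.21696101] [-0.76704628 -0.15490562 -0.10204644]
```

View pics/c6.png

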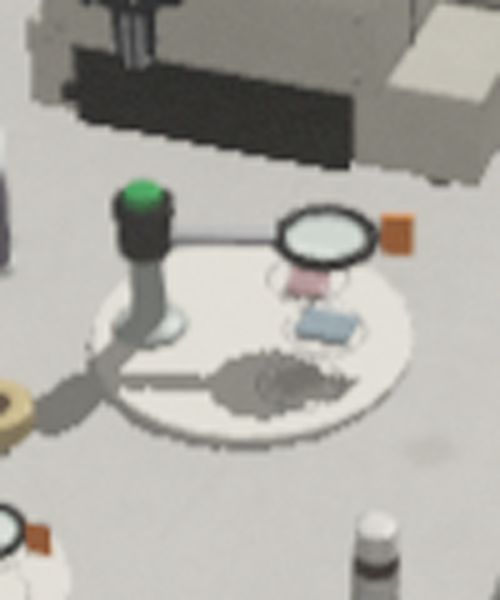

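The button is up, the lens is still at (327,236) and the fingers are clear. Handing in.

```bash
python3 -c "
from station import r
print(r.close_job())"
```

```text
the job is handed in; nothing more can be done
None
```

I handed the job in: by my measurements the lens rests about 3 mm from the blue cassette's centre, and I pressed the green button fully down and it came back up. The last picture shows the blue and pink cassettes and the bottle where they were; the white cassette and the tape roll were not fully in view, and the hand-in returned no verdict.

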